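# Unlatch the stationery box and put the stray stationery away by kind

### The arm

A 6-joint arm with a two-finger parallel gripper is mounted at the origin on the work surface. World frame = base frame: x ahead of the robot, y to its left, z up, the work surface at z = 0. Lengths are in m, angles in rad, forces in N, time in s.
With the tool pointing down it reaches from about 0.35 to 0.975 m from the base axis. Payload 17.4 kg.
Tool frame: the origin (TCP) lies at the very end of the fingers, on their centre line; the grasp point (between the pads) lies 19 mm behind it; z points along the fingers, y is the line along which they close (so a half turn about z gives the same grasp; the last joint's range is limited). The gripper opens to 85 mm and grips with 20 to 120 N. Pads are 22 mm wide; open, the fingers measure 114 mm over their backs; the gripper's body (76 mm by 85 mm) begins 54 mm behind the grasp point. The pads swing forward as they close: fully open they stand 13 mm farther back than shut.
Start: joints at [-1.29, 0.116, 1.442, -0, 1.584, -0.038], TCP at [0.212, -0.641, 0.231] pointing down, gripper open.
Joint ranges: [-2.83, 2.83], [-0.83, 2.19], [0.07, 2.5], [-1.14, 4.28], [0.01, 3], [-2.97, 2.97]. Speed limits (rad/s): [1.89, 1.89, 2.22, 3.14, 3.14, 3.14].

### API

Orientations are given as a rotation vector (axis times angle).
In Python, from rig import manip gives the robot as it stands.
- The arm moves only by the tool play_rows, never from a script. Its argument "plan" is a list of rows, each an object with "slide": the shift along the tool's x, y, z in mm, a list of three; "rot": the turn, a rotation vector about the tool's x, y, z in degrees, a list of three; "grip": the opening, from 0 (shut) to 1 (fully open). In form: [{"slide": [dx, dy, dz], "rot": [rx, ry, rz], "grip": grip}, ...]. A call has 1 to 20 rows; each row is the pose to reach, as a shift and turn from the pose commanded when the call began, along the tool's axes at that moment; what a row does not reach only later rows make up. A row lasts 1/10 s, in which the tool goes at most 50 mm and 8.59 degrees, less where a joint would pass 70% of its speed; a pose out of reach is approached as far as the arm can. A call with a gripper value outside its range is refused whole. The fingers move at their own pace and stop on an object; "newtons" is the grip in N (left out, the last holds). Time passes only in rows, so rows that repeat a pose let the fingers close. It gives the time, the measured TCP pose, the force, the opening and the grip force at its end, in the units of the state.
- manip.observe(): the state, without advancing time (a new reading comes with each control period).
- manip.camera(name): name is "scene" or "top"; returns the picture (384x512x3 uint8, red, green, blue); there is no depth.
- manip.camera_info(name): a dict with "fov_y" (degrees; the focal length in pixels is half the picture's height over the tangent of half this angle, whatever the lens; pixels are square), "cx", "cy" (the principal point, pixels), "eye" and "attitude" of the camera in the world. Camera axes: x right, y down, z forward; pixel columns grow to the right and rows downward; lengths in m; the calibration is good to about 2 mm. A picture is of the moment at which its call begins. camera_info takes no time and is no camera call.
- manip.finish_job(): hands the job in; it is judged then, once.
Trained networks look in the newest picture that a camera, given by its name, has taken for a name from the list of things; names that differ only in an ending like _2 or _b are one class to them, and where a whole thing is asked for, a point or a joint stands for the part that bears it (a point fixed in the world has none). Each returns a list of dicts, best first, with "conf" (0 to 1); they miss things now and then, are a little off and sometimes report something else, mostly with a low value. They report only what shows in the picture. A call takes as long as a camera call. They do not tell look-alikes from the thing itself.
- manip.look_for(camera, target): "xy" ([column, row] in pixels, amid what is visible of it).
The state is a dict: "clock": time; "joint_pos": joint angles; "joint_vel": joint speeds; "joint_torque": joint torques, N m; "eef_pos": TCP position; "tcp_rot": TCP orientation; "wrist_force": force on the tool from outside, world axes, zero at the start; "torque": the same for the moment, N m; "opening": finger opening in m; "finger_force": force on a finger pad.
Only numpy, scipy, OpenCV 4.12 (cv2) and the standard library are available. Lean on these libraries where they do the work, as an engineer would, in place of code of your own. Each camera call takes 0.05 s, during which the arm holds its last target. There are 200 camera calls.

### The job

Pull the orange latch lever on the front of the stationery box well out and down, off the lid's lip, then open the clear lid right back until it stays open by itself. Then put the yellow highlighter and the eraser from the desk into the box, each in the tray that already holds its own kind, down on the tray's bare floor and not on top of the others; do not disturb the pen pot, the red desk calendar or the mug.

Things in the scene. Friction and masses are not known exactly. Their poses are not given: they have to be found in the camera images.
- case: teal stationery box that does not slide, with a deep clear lid. Base 170 (x) x 280 (y) x 75 mm high, walls 3 mm; with the lid shut 170 mm, the carry handle (20 x 124 mm, middle of the lid) reaches 188 mm. Origin: centre of the underside, z up. The front wall with the latch is at x = -85 mm and looks roughly to the robot's right; the rear wall with the lid hinge is at x = +85 mm
- latch (a joint): angle (rad) of the orange latch lever in the middle of the front. 0: upright and shut, its claw over the lid's lip, so that the lid cannot lift; clear of the lip from about 0.3; stop at 1.55, straight out from the wall. It turns about a pin along the box's y, between two ears on the base (to y = +-22.5 mm, 13 mm out from the wall, 30 to 50 mm high). Stays where left (0.03 N m friction)
- latch_pull (a point): where to take the latch: on its out-flared upper end. Lever 5 mm thick, 26 to 28 mm wide along y, from 36 to 103 mm above the desk. Shut, this point is 19.5 mm out from the front wall, 90.5 mm above the desk, 80 mm below the lid's top: an upright gripper strikes the lid; one leaning back about 40 degrees, fingers pointing down and towards the box, reaches it. Axes at 0 as the box's
- latch_pin (a point): centre of the latch's pin, fixed in the box at x = -89, y = 0, z = 40 mm; with the latch shut it is 15.5 mm nearer the box and 50.5 mm lower than latch_pull
- lid (a joint): angle (rad) of the clear lid, a shell 95 mm deep, 0.32 kg: 0 shut, grows as the front rises and goes back; stop at 1.75, where it leans back and stays. Let go below about 0.85 it falls shut, above 1.0 it sinks open to the stop (hinge damping 0.12 N m s)
- lid_hinge (a point): middle of the lid's hinge line, along the box's y at box x = +85, z = 75 mm
- lid_lip (a point): underside of the lid's front lip, mid-length: a ledge 4 mm thick standing 10 mm out from the front wall over the full 280 mm width, underside 75 mm above the desk. This point is 177 mm from the hinge line, 7 mm out from the wall. Lift the lid with the fingertips under the lip, beside the latch (which takes the middle 28 mm either side)
- highlighter_tray: off-white open tray in the box, nearer or farther half, holding a green and a pink highlighter. 160 (x) x 133 (y) x 30 mm, walls and floor 3 mm. Origin: centre of the underside, 40 mm above the desk, 35 mm below the box's rim; axes as the box's. The two fixed highlighters lie along y at the back, x = +20 to +75 mm; the floor in front (x = -77 to +20 mm) is bare
- eraser_tray: the other tray, same size, origin and axes, holding three fixed erasers 14 mm high at the back (x = +24 to +75 mm); the floor in front of them (x = -77 to +24 mm) is bare
- highlighter: yellow flat highlighter pen with black end and black ring, 98 (x, its length) x 26 (y) x 17 mm, 20 to 40 g, lying flat on the desk before the box's front. Origin: centre of its underside
- highlighter_centre (a point): centre of the yellow highlighter, 8.5 mm above its origin.
- eraser: white block eraser with a blue sleeve, 58 (x, its length) x 23 (y) x 14 mm, 17 to 34 g, lying flat on the desk before the box's front. Origin: centre of its underside
- eraser_centre (a point): centre of the loose eraser, 7 mm above its origin.
- pen_pot: bystander: egg-shaped pen pot, cream below and blue above, diameter 94 mm, pens up to 150 mm high. Origin: centre of its underside.
- desk_calendar: bystander: red tent calendar, 84 (x) x 150 (y) x 168 mm high. Origin: centre of its underside.
- mug: bystander: white mug, diameter 78 mm, 88 mm high, handle to its +y. Origin: centre of its underside
Things that resemble listed ones, but are neither listed nor needed, are in the scene too. Leave any brown or green look-alike of the eraser alone.

How it is judged:
On the way, in this order (a step that is already met when the one before it is completed fails the run):
1. the latch lever is swung out and down, well off the lid's lip, with the lid still down (value of joint latch above 0.7 rad and value of joint lid below 0.2 rad), for 0.1 s.
2. the lid is opened right back (value of joint lid above 1.6 rad), for 0.2 s.
At the end, for the whole second after the job is handed in: The lid stands open beyond 1.6 rad; the yellow highlighter lies at rest within the highlighter tray and the loose eraser within the eraser tray, each down on the tray's floor (centre less than 19 mm and 17 mm above the tray's underside), not on top of the others (value of joint lid above 1.6 rad and x of highlighter_centre in the frame of highlighter_tray between -0.077 and 0.03 m and y of highlighter_centre in the frame of highlighter_tray between -0.064 and 0.064 m and z of highlighter_centre in the frame of highlighter_tray between 0 and 0.019 m and x of eraser_centre in the frame of eraser_tray between -0.077 and 0.077 m and y of eraser_centre in the frame of eraser_tray between -0.064 and 0.064 m and z of eraser_centre in the frame of eraser_tray between 0 and 0.017 m and linear speed of each of highlighter, eraser below 0.02 m/s); the robot touches nothing.
It fails at once if the pen pot is shifted by more than 25 mm or tipped over (distance of pen_pot from where it was at the start of the episode above 0.025 m or angle between pen_pot's own z axis and vertical above 0.3 rad).
It fails at once if the desk calendar is shifted by more than 25 mm or tipped over (distance of desk_calendar from where it was at the start of the episode above 0.025 m or angle between desk_calendar's own z axis and vertical above 0.3 rad).
It fails at once if the mug is shifted by more than 25 mm or tipped over (distance of mug from where it was at the start of the episode above 0.025 m or angle between mug's own z axis and vertical above 0.3 rad).
It also fails if it takes over 72 s, if anything falls off the work surface, if the arm or the gripper's body presses on something with over 40 N, if the wrist force passes 120 N, or if a joint passes its speed limit or range.

## Working session

There is one attempt and no reset: what is moved stays moved. The work goes in short steps, Python scripts to look and compute and a tool call to move; the robot and the scene stay as the last step left them, time stands still between calls to the robot, and variables do not carry over. Pictures are saved under pics/ and viewed, at most 10 in all, crops included, and the job is handed in when it is done.

Besides the shell and the picture viewer there is one more tool, called after "Emit:" as name([rows], argument=value, ...), one row to a line, values as JSON. play_rows: Moves the arm, as the interface text tells. Its arguments: {"type":"object","properties":{"plan":{"type":"array"},"newtons":{"type":"number"}},"required":["plan"]}

```bash
ls; mkdir -p pics
cat > h.py <<'E'
from rig import manip
import numpy as np, cv2
from scipy.spatial.transform import Rotation as R
def snap(n,f):
    im=manip.camera(n); cv2.imwrite('pics/'+f,im[:,:,::-1]); return im
def cam(n):
    c=manip.camera_info(n); f=192/np.tan(np.radians(c['fov_y'])/2); return c,f
E
python3 - <<'E'
from h import *
a=snap('scene','s1.png'); b=snap('top','t1.png')
print(manip.camera_info('scene'),manip.camera_info('top'))
print(manip.observe())
for t in ['latch_pull','latch_pin','lid_lip','lid_hinge','highlighter','eraser','highlighter_tray','eraser_tray','case','pen_pot','desk_calendar','mug']:
  for c in ['scene','top']:
    print(t,c,[(np.round(d['xy']).tolist(),round(d['conf'],2)) for d in manip.look_for(c,t)][:4])
E
```

```text
pics
{'fov_y': 51.14731363026821, 'cx': 247.88075568394862, 'cy': 188.99582003015652, 'eye': array([ 0.96701449, -0.40269113,  1.1219584 ]), 'attitude': array([-2.43953762, -1.0755978 ,  0.28696935])} {'fov_y': 44.949534916053224, 'cx': 251.92008752388008, 'cy': 188.16446488305687, 'eye': array([ 0.39245368, -0.01434049,  1.70762831]), 'attitude': array([-2.16707916,  2.16533209, -0.11473458])}
{'clock': 0.1, 'joint_pos': array([-1.28978100e+00,  1.16409452e-01,  1.44217933e+00, -2.31959053e-05,
        1.58401536e+00, -3.77815115e-02]), 'joint_vel': array([ 0.00048728, -0.00019134, -0.0034069 ,  0.00060788, -0.00118595,
        0.00206613]), 'joint_torque': array([ 1.35974540e-03, -7.33665204e+01, -6.33790469e+01, -7.32539934e-05,
        5.22104252e-03,  9.70105106e-06]), 'eef_pos': array([ 0.21151083, -0.64082528,  0.23066715]), 'tcp_rot': array([-3.10077807e+00, -4.98487660e-01,  2.28844924e-04]), 'wrist_force': array([ 0.43255988, -0.39064865, -0.34167578]), 'torque': array([-0.02873242,  0.0536634 , -0.01405859]), 'finger_force': 0.0, 'opening': 0.08558817122021273}
latch_pull 
[... 323 characters left out ...]
 0.63)]
highlighter scene [([167.0, 284.0], 0.89)]
highlighter top [([344.0, 186.0], 0.67)]
eraser scene [([132.0, 263.0], 0.73), ([150.0, 238.0], 0.64), ([185.0, 224.0], 0.63), ([264.0, 199.0], 0.3)]
eraser top [([309.0, 220.0], 0.49), ([334.0, 224.0], 0.46)]
highlighter_tray scene []
highlighter_tray top []
eraser_tray scene []
eraser_tray top []
case scene [([263.0, 197.0], 0.75), ([173.0, 284.0], 0.3)]
case top [([138.0, 232.0], 0.63), ([253.0, 180.0], 0.56)]
pen_pot scene [([106.0, 326.0], 0.63), ([264.0, 196.0], 0.2)]
pen_pot top [([396.0, 194.0], 0.82)]
desk_calendar scene [([368.0, 118.0], 0.74)]
desk_calendar top [([116.0, 182.0], 0.62)]
mug scene []
mug top [([141.0, 232.0], 0.82)]
```

Run:
```python
import cv2
a=cv2.imread('pics/s1.png');b=cv2.imread('pics/t1.png')
cv2.imwrite('pics/s1c.png',cv2.resize(a[90:360,60:420],(800,600),interpolation=cv2.INTER_CUBIC))
cv2.imwrite('pics/t1c.png',cv2.resize(b[70:310,100:420],(800,600),interpolation=cv2.INTER_CUBIC))
```

```text
(no output)
```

View pics/s1c.png

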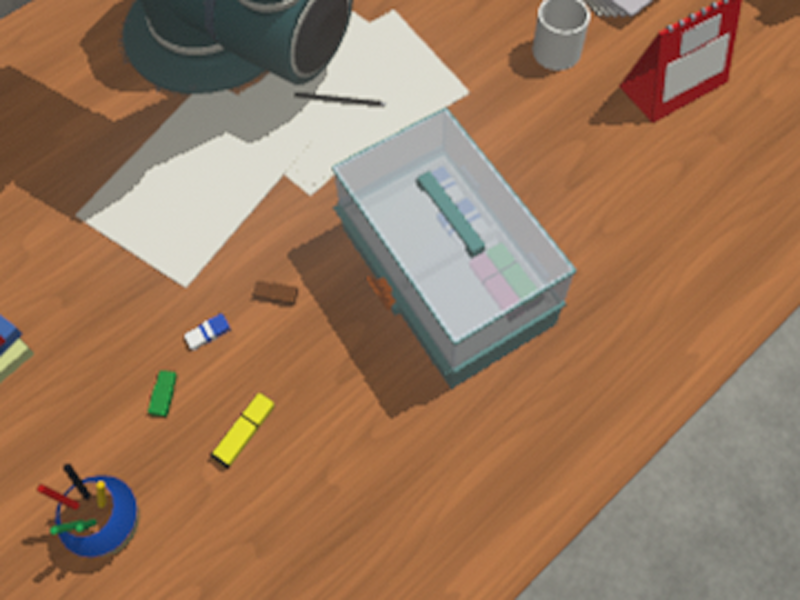

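View pics/t1c.png

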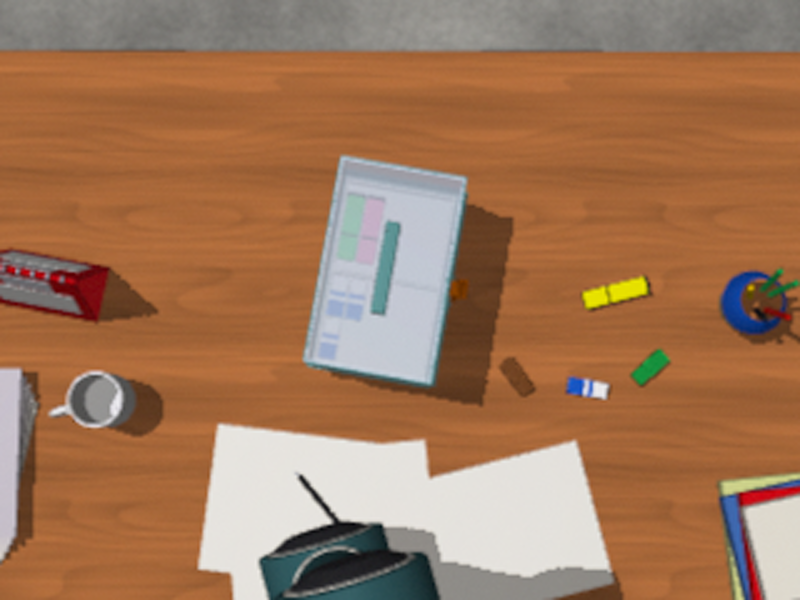

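Scene view: the box is at about (263,197), the orange latch at (231,220), the erasers inside on the near half and the pink/green highlighters on the far half.
Candidates for the eraser, top view: white/blue (335,225), brown (307,221), green (360,217). I choose the white/blue one. Highlighter candidates: loose yellow (346,187) against the pink/green ones in the box. I choose the yellow one.

```bash
cat >> h.py <<'E'
from scipy.optimize import least_squares
def proj(n,P):
    c,f=cam(n); p=(np.atleast_2d(P)-c['eye'])@R.from_rotvec(c['attitude']).as_matrix()
    return np.c_[c['cx']+f*p[:,0]/p[:,2], c['cy']+f*p[:,1]/p[:,2]]
def ray(n,uv,z):
    c,f=cam(n); d=R.from_rotvec(c['attitude']).as_matrix()@np.array([(uv[0]-c['cx'])/f,(uv[1]-c['cy'])/f,1])
    return c['eye']+d*(z-c['eye'][2])/d[2]
def tri(us,ut):
    r=least_squares(lambda P:np.r_[proj('scene',P)[0]-us,proj('top',P)[0]-ut],[.4,-.2,.05]); return r.x,r.fun
E
cat > m.py <<'E'
from h import *
s=cv2.imread('pics/s1.png');t=cv2.imread('pics/t1.png')
S=np.array([[445,112],[574,270],[455,343],[335,168]])*.45+[60,90]
T=np.array([[304,364],[342,156],[467,178],[434,384]])*.4+[100,70]
# order: rear-near, rear-far, front-far, front-near
for k in range(4): print('corner',np.round(tri(S[k],T[k])[0],3),np.round(tri(S[k],T[k])[1],1))
L=np.array([[85,-140,170],[85,140,170],[-85,140,170],[-85,-140,170]])/1e3
def W(q,p): return R.from_euler('z',q[2]).apply(p)+[q[0],q[1],0]
best=min((least_squares(lambda q:np.r_[(proj('scene',W(q,L[o]))-S).ravel(),(proj('top',W(q,L[o]))-T).ravel()],[.5,0,y]) for y in (1.5,-1.5) for o in ([0,1,2,3],[1,0,3,2])),key=lambda r:r.cost)
print('case',best.x,np.degrees(best.x[2]),np.round(best.fun,1))
def mask(im,lo,hi,roi):
    h=cv2.inRange(cv2.cvtColor(im,cv2.COLOR_BGR2HSV),lo,hi); m=np.zeros_like(h);x0,y0,x1,y1=roi;m[y0:y1,x0:x1]=h[y0:y1,x0:x1];return m
for n,lo,hi,rs,rt,z in [('hl',(22,120,100),(35,255,255),(140,255,200,310),(320,170,370,205),.017),('blue',(105,120,80),(130,255,255),(135,225,170,255),(322,215,350,235),.014),('white',(0,0,150),(180,70,255),(135,225,170,255),(322,215,350,235),.014),('latch',(3,150,60),(14,255,255),(215,205,250,235),(275,175,295,195),.09)]:
    c=[]
    for im,r in((s,rs),(t,rt)):
        p=cv2.findNonZero(mask(im,lo,hi,r)); c.append(p.reshape(-1,2).mean(0)); print(n,len(p),c[-1],cv2.minAreaRect(p))
    print(n,'tri',np.round(tri(*c)[0],4),np.round(tri(*c)[1],1),'rays',np.round(ray('scene',c[0],z),4),np.round(ray('top',c[1],z),4))
    b=cv2.boxPoints(cv2.minAreaRect(p)); print('  corners',np.round([ray('top',u,z)[:2] for u in b],3).tolist())
q=best.x
for nm,p in dict(pull=(-104.5,0,90.5),pin=(-89,0,40),lip=(-92,0,75)).items(): w=W(q,np.array([p])/1e3);print(nm,w,proj('scene',w),proj('top',w))
for o in ((396,194,.12),(141,232,.088)): print('obs',ray('top',o,o[2]))
E
python3 m.py
```

```text
corner [0.468 0.09  0.155] [-0.6  0.1 -0.6 -0.4]
corner [0.747 0.039 0.17 ] [-0.2  0.  -0.2 -0.2]
corner [ 0.718 -0.129  0.169] [-0.5  0.1 -0.6 -0.4]
corner [ 0.442 -0.08   0.167] [-1.4  0.2 -1.4 -0.9]
case [ 0.59476676 -0.02102356  1.39987916] 80.20716743576733 [-0.6 -1.7 -0.1  0.1 -0.4  0.1 -1.7 -0.2  0.2 -1.7 -0.2 -0.2 -0.5 -0.6
 -1.2 -0.9]
hl 349 [169.29512894 282.5530086 ] ((169.47999572753906, 282.3599853515625), (10.000000953674316, 35.20000457763672), 36.86989212036133)
hl 199 [345.54773869 186.67839196] ((345.6764831542969, 186.70590209960938), (7.518604278564453, 26.19384765625), 75.96376037597656)
hl tri [ 0.5795 -0.3575  0.0116] [ 0.1 -0.   0.1  0.1] rays [ 0.5813 -0.358   0.017 ] [ 0.5792 -0.356   0.017 ]
  corners [[0.581, -0.307], [0.604, -0.4], [0.577, -0.406], [0.554, -0.313]]
blue 63 [157.11111111 236.44444444] ((156.2000274658203, 236.9000244140625), (7.155416965484619, 11.180338859558105), 63.43495178222656)
blue 40 [330.45 224.1 ] ((331.5000305175781, 224.50001525878906), (9.45888900756836, 5.5783185958862305), 14.03624439239502)
blue tri [ 0.4423 -0.3002  0.0091
[... 722 characters left out ...]
6.199999809265137), 53.13010025024414)
latch 270 [287.68518519 184.91111111] ((287.0, 184.5), (19.0, 14.0), 90.0)
latch tri [ 0.5821 -0.1303  0.0943] [-2.2  0.3 -2.2 -1.5] rays [ 0.5839 -0.1241  0.09  ] [ 0.5772 -0.1384  0.09  ]
  corners [[0.612, -0.112], [0.612, -0.161], [0.545, -0.16], [0.545, -0.111]]
pull [[ 0.57699275 -0.12400091  0.0905    ]] [[230.24661967 218.94029139]] [[283.59113093 184.94926197]]
pin [[ 0.57962909 -0.10872676  0.04      ]] [[235.5150696  223.55573802]] [[278.42463279 185.80454299]]
lip [[ 0.57911883 -0.11168305  0.075     ]] [[234.21584745 219.06679832]] [[279.8141852  184.84614171]]
obs [ 0.54263013 -0.50789497  0.12      ]
obs [0.41233281 0.37239453 0.088     ]
```

```bash
cat >> h.py <<'E'
Q=np.array([.5948,-.0210,1.400])   # case x,y,yaw
BR=R.from_euler('z',Q[2])
def bw(p): return BR.apply(np.array(p)/1e3)+[Q[0],Q[1],0]
def wb(p): return BR.inv().apply(np.array(p)-[Q[0],Q[1],0])*1e3
def state():
    o=manip.observe(); return o,np.array(o['eef_pos']),R.from_rotvec(o['tcp_rot'])
def ori(zax,yax,R0):
    z=np.array(zax)/np.linalg.norm(zax); c=[]
    for s in (1,-1):
        y=s*np.array(yax,float); y-=z*(y@z); y/=np.linalg.norm(y)
        c.append(R.from_matrix(np.c_[np.cross(y,z),y,z]))
    return min(c,key=lambda r:(R0.inv()*r).magnitude())
def lean(deg,R0):
    a=np.radians(deg); return ori(BR.apply([np.sin(a),0,-np.cos(a)]),BR.apply([0,1,0]),R0)
def rel(p,r,p0,R0): # row numbers: mm, deg
    print(np.round(R0.inv().apply(np.array(p)-p0)*1e3,1).tolist(),np.round(np.degrees((R0.inv()*r).as_rotvec()),1).tolist())
E
python3 - <<'E'
from h import *
o,p0,R0=state(); r=lean(45,R0)
pull=bw([-104.5,0,90.5]); z=r.as_matrix()[:,2]
rel(pull-z*.13,r,p0,R0); rel(p0+(pull-z*.13-p0)*.5+[0,0,.05],r,p0,R0)
E
```

```text
[465.9, -295.3, 48.9] [24.3, 40.4, -58.6]
[233.0, -147.6, -25.6] [24.3, 40.4, -58.6]
```

Emit:
play_rows([
  {"slide":[230,-148,-26],"rot":[0,0,0],"grip":1},
  {"slide":[230,-148,-26],"rot":[0,0,0],"grip":1},
  {"slide":[230,-148,-26],"rot":[0,0,0],"grip":1},
  {"slide":[230,-148,-26],"rot":[24.3,40.4,-58.6],"grip":1},
  {"slide":[230,-148,-26],"rot":[24.3,40.4,-58.6],"grip":1},
  {"slide":[466,-295,49],"rot":[24.3,40.4,-58.6],"grip":1},
  {"slide":[466,-295,49],"rot":[24.3,40.4,-58.6],"grip":1},
  {"slide":[466,-295,49],"rot":[24.3,40.4,-58.6],"grip":1},
  {"slide":[466,-295,49],"rot":[24.3,40.4,-58.6],"grip":1},
  {"slide":[466,-295,49],"rot":[24.3,40.4,-58.6],"grip":1},
  {"slide":[466,-295,49],"rot":[24.3,40.4,-58.6],"grip":1},
  {"slide":[466,-295,49],"rot":[24.3,40.4,-58.6],"grip":1},
  {"slide":[466,-295,49],"rot":[24.3,40.4,-58.6],"grip":1},
  {"slide":[466,-295,49],"rot":[24.3,40.4,-58.6],"grip":1},
  {"slide":[466,-295,49],"rot":[24.3,40.4,-58.6],"grip":1},
  {"slide":[466,-295,49],"rot":[24.3,40.4,-58.6],"grip":1},
  {"slide":[466,-295,49],"rot":[24.3,40.4,-58.6],"grip":1},
  {"slide":[466,-295,49],"rot":[24.3,40.4,-58.6],"grip":1},
  {"slide":[466,-295,49],"rot":[24.3,40.4,-58.6],"grip":1},
  {"slide":[466,-295,49],"rot":[24.3,40.4,-58.6],"grip":1},
])

```text
clock: 3.3
eef_pos: [0.5616, -0.2148, 0.1824]
tcp_rot: [-1.928, -1.623, -0.797]
wrist_force: [0.0, -0.1, 0.1]
opening: 0.0852
finger_force: 0.0
```

Run:
```python
from h import *
a=snap('scene','s2.png'); cv2.imwrite('pics/s2c.png',cv2.resize(a[120:320,120:380,::-1],(780,600),interpolation=cv2.INTER_CUBIC))
o,p0,R0=state(); r=lean(45,R0); print(wb(p0),o['clock'],o['wrist_force'],o['joint_pos'])
pull=bw([-104.5,0,90.5]); z=r.as_matrix()[:,2]
rel(pull+z*.008,r,p0,R0)
q0=pull+z*.008
pin=np.array([-89,0,40.])
for th in np.arange(0,1.21,.2):
    v=np.array([-15.5,0,50.5]); v=R.from_euler('y',-th).apply(v); rel(bw(pin+v)+z*.008,r,q0,r)
```

```text
[-196.66978851   -0.20272972  182.32233202] 3.35 [ 0.93895769 -1.08616633  0.15329463] [-0.70703601  0.17386791  1.59709351  0.67090197  1.78612449 -0.53053032]
[0.3, -0.1, 138.1] [-0.0, 0.0, -0.0]
[0.0, 0.0, 0.0] [0.0, 0.0, 0.0]
[-9.8, 0.0, -4.0] [0.0, 0.0, 0.0]
[-20.1, 0.0, -6.0] [0.0, 0.0, 0.0]
[-30.7, 0.0, -5.8] [0.0, 0.0, 0.0]
[-41.0, 0.0, -3.6] [0.0, 0.0, 0.0]
[-50.6, 0.0, 0.6] [0.0, 0.0, 0.0]
[-59.3, 0.0, 6.7] [0.0, 0.0, 0.0]
```

View pics/s2c.png

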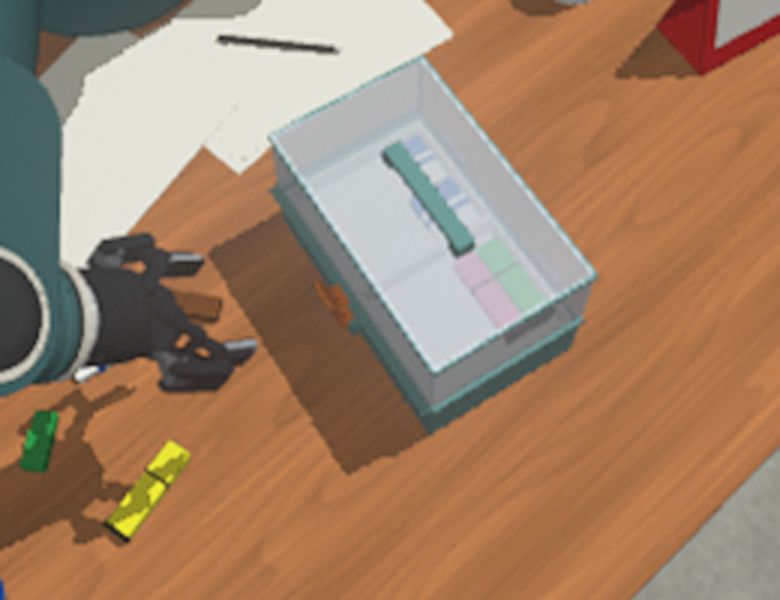

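The crop shows the gripper open and facing the latch (crop (333,303)), with its midline aligned. Next I advance and pinch.

Emit:
play_rows([
  {"slide":[0,0,40],"rot":[0,0,0],"grip":1},
  {"slide":[0,0,80],"rot":[0,0,0],"grip":1},
  {"slide":[0,0,105],"rot":[0,0,0],"grip":1},
  {"slide":[0,0,125],"rot":[0,0,0],"grip":1},
  {"slide":[0,0,138],"rot":[0,0,0],"grip":1},
  {"slide":[0,0,138],"rot":[0,0,0],"grip":0.2},
  {"slide":[0,0,138],"rot":[0,0,0],"grip":0.2},
  {"slide":[0,0,138],"rot":[0,0,0],"grip":0.2},
  {"slide":[0,0,138],"rot":[0,0,0],"grip":0.2},
  {"slide":[0,0,138],"rot":[0,0,0],"grip":0.2},
  {"slide":[0,0,138],"rot":[0,0,0],"grip":0.2},
  {"slide":[0,0,138],"rot":[0,0,0],"grip":0.2},
], newtons=20)

```text
clock: 4.55
eef_pos: [0.5773, -0.1191, 0.0856]
tcp_rot: [-1.926, -1.623, -0.796]
wrist_force: [-13.3, -1.4, 9.5]
opening: 0.0273
finger_force: 20.5
```

Emit:
play_rows([
  {"slide":[-5,0,-2],"rot":[0,0,0],"grip":0.2},
  {"slide":[-10,0,-4],"rot":[0,0,0],"grip":0.2},
  {"slide":[-15,0,-5],"rot":[0,0,0],"grip":0.2},
  {"slide":[-20,0,-6],"rot":[0,0,0],"grip":0.2},
  {"slide":[-25,0,-6],"rot":[0,0,0],"grip":0.2},
  {"slide":[-31,0,-6],"rot":[0,0,0],"grip":0.2},
  {"slide":[-36,0,-5],"rot":[0,0,0],"grip":0.2},
  {"slide":[-41,0,-3.5],"rot":[0,0,0],"grip":0.2},
  {"slide":[-46,0,-1.5],"rot":[0,0,0],"grip":0.2},
  {"slide":[-51,0,1],"rot":[0,0,0],"grip":0.2},
  {"slide":[-55,0,3.5],"rot":[0,0,0],"grip":0.2},
  {"slide":[-59,0,6.5],"rot":[0,0,0],"grip":0.2},
  {"slide":[-59,0,6.5],"rot":[0,0,0],"grip":0.2},
])

```text
clock: 5.85
eef_pos: [0.5707, -0.156, 0.038]
tcp_rot: [-1.927, -1.622, -0.795]
wrist_force: [-10.7, -2.7, 2.5]
opening: 0.0273
finger_force: 19.3
```

Run:
```python
from h import *
a=snap('scene','s3.png'); cv2.imwrite('pics/s3c.png',cv2.resize(a[120:320,120:380,::-1],(780,600),interpolation=cv2.INTER_CUBIC))
o,p0,R0=state(); print(wb(p0),o['clock'],o['wrist_force'],o['opening'])
```

```text
[-137.04991971    0.75619978   38.22456014] 5.9 [-11.51557882  -3.06482344   2.21772623] 0.02722618976638803
```

View pics/s3c.png

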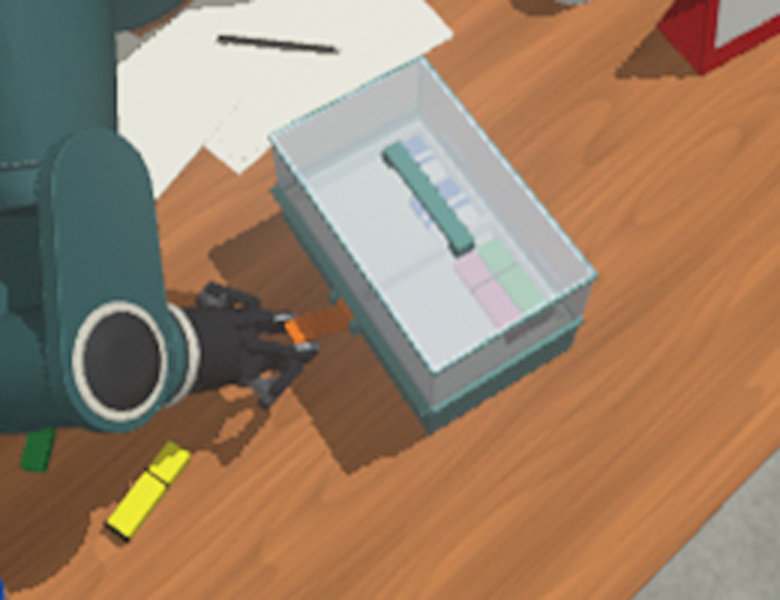

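The crop shows the latch pulled out at crop (325,318), held by its end. Next I release it, back off and prepare to get under the lip.

Emit:
play_rows([
  {"slide":[0,0,0],"rot":[0,0,0],"grip":0.7},
  {"slide":[0,0,0],"rot":[0,0,0],"grip":0.7},
  {"slide":[0,0,0],"rot":[0,0,0],"grip":0.7},
  {"slide":[0,0,-30],"rot":[0,0,0],"grip":0.7},
  {"slide":[0,0,-60],"rot":[0,0,0],"grip":0.7},
  {"slide":[0,0,-100],"rot":[0,0,0],"grip":0},
  {"slide":[0,0,-100],"rot":[0,0,0],"grip":0},
])

```text
clock: 6.6
eef_pos: [0.5607, -0.2282, 0.113]
tcp_rot: [-1.932, -1.627, -0.8]
wrist_force: [0.1, 0.3, -0.1]
opening: 0.032
finger_force: 0.0
```

Run:
```python
from h import *
o,p0,R0=state(); r=lean(45,R0); print(wb(p0),o['clock'],o['wrist_force'],o['opening'])
z=r.as_matrix()[:,2]
s=bw([-97,70,53]); rel(s-z*.08,r,p0,R0); rel(s,r,p0,R0)
print('lift')
for ph in np.arange(0,1.41,.1):
    rel(bw([85-180*np.cos(ph)-2,70,75+180*np.sin(ph)-13.5]),r,s,r)
a=snap('scene','s4.png')
m=cv2.inRange(cv2.cvtColor(a,cv2.COLOR_RGB2HSV),(3,150,60),(14,255,255)); m[:,:200]=0;m[:,260:]=0;m[:190]=0;m[250:]=0
c=cv2.boundingRect(m);print(c)
for th in (.6,.8,1,1.2,1.4): print(th,proj('scene',bw(np.array([-89,0,40])+R.from_euler('y',-th).apply([-20,0,63.]))))
```

```text
[-209.99859376   -1.59758008  112.97271709] 6.6 [ 0.0870225   0.26155429 -0.09159459] 0.03198234491397485
[37.8, -71.7, 41.9] [0.3, 0.2, 0.1]
[38.0, -72.1, 121.9] [0.3, 0.2, 0.1]
lift
[6.0, 0.0, -6.0] [0.0, 0.0, 0.0]
[19.4, 0.0, -18.1] [0.0, 0.0, 0.0]
[33.8, -0.0, -28.8] [0.0, 0.0, 0.0]
[49.3, 0.0, -37.9] [0.0, 0.0, 0.0]
[65.6, -0.0, -45.5] [0.0, 0.0, 0.0]
[82.6, 0.0, -51.5] [0.0, 0.0, 0.0]
[100.1, -0.0, -55.6] [0.0, 0.0, 0.0]
[117.9, -0.0, -58.1] [0.0, 0.0, 0.0]
[135.9, -0.0, -58.7] [0.0, 0.0, 0.0]
[153.9, -0.0, -57.6] [0.0, 0.0, 0.0]
[171.6, -0.0, -54.6] [0.0, 0.0, 0.0]
[189.0, -0.0, -49.9] [0.0, 0.0, 0.0]
[205.8, -0.0, -43.5] [0.0, 0.0, 0.0]
[221.9, -0.0, -35.4] [0.0, 0.0, 0.0]
[237.1, -0.0, -25.8] [0.0, 0.0, 0.0]
(200, 220, 37, 30)
0.6 [[219.34626798 226.78083507]]
0.8 [[217.47994381 229.59536319]]
1 [[216.38134294 232.11984588]]
1.2 [[216.07900676 234.25267008]]
1.4 [[216.56383026 235.91510716]]
```

Emit:
play_rows([
  {"slide":[0,-40,0],"rot":[0,0,0],"grip":0},
  {"slide":[20,-72,20],"rot":[0.3,0.2,0.1],"grip":0},
  {"slide":[38,-72,42],"rot":[0.3,0.2,0.1],"grip":0},
  {"slide":[38,-72,75],"rot":[0.3,0.2,0.1],"grip":0},
  {"slide":[38,-72,100],"rot":[0.3,0.2,0.1],"grip":0},
  {"slide":[38,-72,115],"rot":[0.3,0.2,0.1],"grip":0},
  {"slide":[38,-72,122],"rot":[0.3,0.2,0.1],"grip":0},
  {"slide":[38,-72,122],"rot":[0.3,0.2,0.1],"grip":0},
  {"slide":[38,-72,122],"rot":[0.3,0.2,0.1],"grip":0},
])

```text
clock: 7.55
eef_pos: [0.5083, -0.1018, 0.0502]
tcp_rot: [-1.923, -1.62, -0.795]
wrist_force: [0.1, -0.3, 0.2]
opening: -0.0003
finger_force: 0.0
```

Run:
```python
from h import *
a=snap('scene','s5.png'); cv2.imwrite('pics/s5c.png',cv2.resize(a[140:280,150:330,::-1],(770,600),interpolation=cv2.INTER_CUBIC))
o,p0,R0=state(); print(wb(p0),o['clock'],o['wrist_force'],o['opening'],proj('scene',p0))
```

```text
[-94.44333822  71.41603834  50.35580213] 7.6 [ 1.1792525  -0.64082175  0.23771406] 1.731878652044232e-05 [[221.33202503 204.63827775]]
```

View pics/s5c.png

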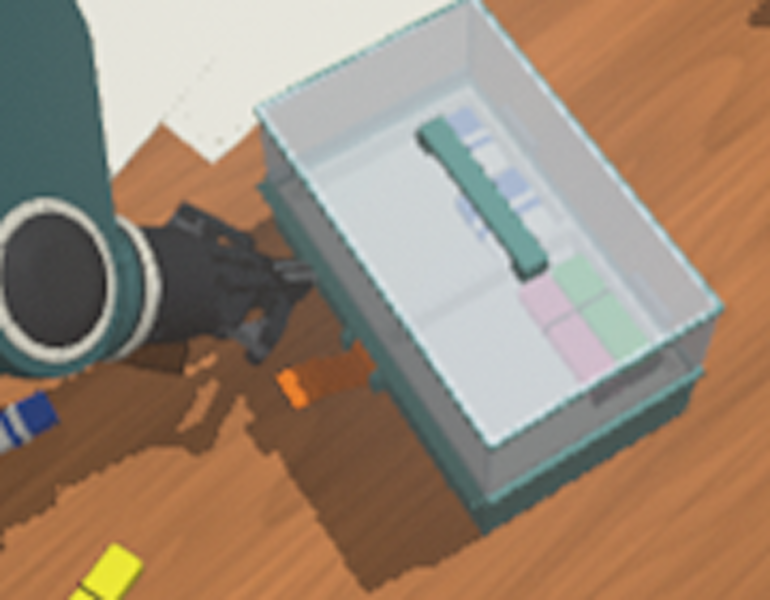

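The crop shows the latch lying out at crop (325,380) and the fingertips under the lip at (300,275). Next I lift along the lid's arc.

Emit:
play_rows([
  {"slide":[3,0,-6],"rot":[0,0,0],"grip":0},
  {"slide":[6,0,-9],"rot":[0,0,0],"grip":0},
  {"slide":[13,0,-15],"rot":[0,0,0],"grip":0},
  {"slide":[19,0,-21],"rot":[0,0,0],"grip":0},
  {"slide":[34,0,-32],"rot":[0,0,0],"grip":0},
  {"slide":[49,0,-41],"rot":[0,0,0],"grip":0},
  {"slide":[66,0,-48],"rot":[0,0,0],"grip":0},
  {"slide":[83,0,-54],"rot":[0,0,0],"grip":0},
  {"slide":[100,0,-57],"rot":[0,0,0],"grip":0},
  {"slide":[118,0,-59],"rot":[0,0,0],"grip":0},
  {"slide":[136,0,-59],"rot":[0,0,0],"grip":0},
  {"slide":[154,0,-58],"rot":[0,0,0],"grip":0},
  {"slide":[172,0,-55],"rot":[0,0,0],"grip":0},
  {"slide":[189,0,-50],"rot":[0,0,0],"grip":0},
  {"slide":[206,0,-44],"rot":[0,0,0],"grip":0},
  {"slide":[222,0,-36],"rot":[0,0,0],"grip":0},
  {"slide":[237,0,-27],"rot":[0,0,0],"grip":0},
  {"slide":[237,0,-27],"rot":[0,0,0],"grip":0},
])

```text
clock: 9.4
eef_pos: [0.5337, 0.0466, 0.2382]
tcp_rot: [-1.92, -1.622, -0.795]
wrist_force: [-0.1, 0.1, -0.3]
opening: -0.0
finger_force: 0.0
```

Run:
```python
from h import *
a=snap('scene','s6.png'); cv2.imwrite('pics/s6c.png',cv2.resize(a[60:330,80:440,::-1],(800,600),interpolation=cv2.INTER_CUBIC))
o,p0,R0=state(); print(wb(p0),o['clock'],o['wrist_force'],o['opening'])
```

```text
[ 55.34181962  71.71548745 237.6222489 ] 9.45 [-0.68144859 -0.07191439 -0.34339473] 9.133311075490781e-05
```

View pics/s6c.png

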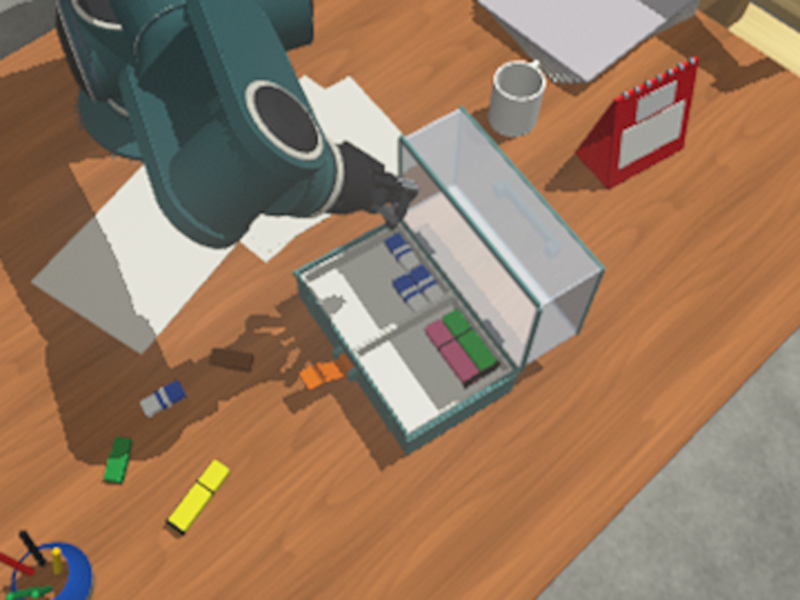

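The crop shows the lid standing open and the trays bare at their fronts: erasers in the near half at (410,280), highlighters in the far half at (460,345). The loose yellow highlighter is at (198,497) and the loose eraser at (162,398), both unmoved.

```bash
sed -i 's#pics/s1.png#pics/s6.png#' m.py; python3 m.py | grep -E '^(hl|blue|white) '
python3 - <<'E'
from h import *
o,p0,R0=state()
z=R0.as_matrix()[:,2]
hd=np.array([.023,-.093,0]); hy=np.array([.093,.023,0])
r=ori([0,0,-1],hy,R0)
a=p0-z*.09; rel(a,R0,p0,R0)
h=np.array([.5795,-.357,.15]); rel(h,r,p0,R0); h[2]=.003; 
print('down',h)
E
```

```text
hl 349 [169.29512894 282.5530086 ] ((169.47999572753906, 282.3599853515625), (10.000000953674316, 35.20000457763672), 36.86989212036133)
hl 199 [345.54773869 186.67839196] ((345.6764831542969, 186.70590209960938), (7.518604278564453, 26.19384765625), 75.96376037597656)
hl tri [ 0.5795 -0.3575  0.0116] [ 0.1 -0.   0.1  0.1] rays [ 0.5813 -0.358   0.017 ] [ 0.5792 -0.356   0.017 ]
blue 61 [157.         236.55737705] ((156.2000274658203, 236.9000244140625), (7.155416965484619, 11.180338859558105), 63.43495178222656)
blue 40 [330.45 224.1 ] ((331.5000305175781, 224.50001525878906), (9.45888900756836, 5.5783185958862305), 14.03624439239502)
blue tri [ 0.4422 -0.3005  0.0086] [ 0.2 -0.   0.2  0.1] rays [ 0.4445 -0.3015  0.014 ] [ 0.4424 -0.2988  0.014 ]
white 40 [148. 241.] ((149.1081085205078, 240.35133361816406), (5.347391128540039, 10.927278518676758), 54.46232223510742)
white 57 [338.0877193  225.43859649] ((337.826904296875, 225.36537170410156), (9.60969066619873, 7.0601806640625), 11.309932708740234)
white tri [ 0.437  -0.3284  0.011 ] [ 0.3 -0.1  0.4  0.2] rays [ 0.4379 -0.3294  0.014 ] [ 0.4376 -0.3265  0.014 ]
[-0.0, -0.0, -90.0] [0.0, 0.0, 0.0]
[-336.3, 112.4, -215.1] [9.0, -44.6, -22.3]
down [ 0.5795 -0.357   0.003 ]
```

Emit:
play_rows([
  {"slide":[0,0,-45],"rot":[0,0,0],"grip":0},
  {"slide":[-20,0,-90],"rot":[0,0,0],"grip":0.3},
  {"slide":[-70,20,-110],"rot":[0,0,0],"grip":0.7},
  {"slide":[-336,112,-215],"rot":[9,-44.6,-22.3],"grip":0.7},
  {"slide":[-336,112,-215],"rot":[9,-44.6,-22.3],"grip":0.7},
  {"slide":[-336,112,-215],"rot":[9,-44.6,-22.3],"grip":0.7},
  {"slide":[-336,112,-215],"rot":[9,-44.6,-22.3],"grip":0.7},
  {"slide":[-336,112,-215],"rot":[9,-44.6,-22.3],"grip":0.7},
  {"slide":[-336,112,-215],"rot":[9,-44.6,-22.3],"grip":0.7},
  {"slide":[-336,112,-215],"rot":[9,-44.6,-22.3],"grip":0.7},
  {"slide":[-336,112,-215],"rot":[9,-44.6,-22.3],"grip":0.7},
  {"slide":[-336,112,-215],"rot":[9,-44.6,-22.3],"grip":0.7},
  {"slide":[-336,112,-215],"rot":[9,-44.6,-22.3],"grip":0.7},
  {"slide":[-336,112,-215],"rot":[9,-44.6,-22.3],"grip":0.7},
])

```text
clock: 10.85
eef_pos: [0.5786, -0.3577, 0.1504]
tcp_rot: [-1.938, -2.472, 0.0]
wrist_force: [0.3, -0.1, 0.6]
opening: 0.0597
finger_force: 0.0
```

Run:
```python
from h import *
a=snap('scene','s7.png'); snap('top','t7.png')
o,p0,R0=state(); print(p0,o['clock'],o['joint_pos'])
r=ori([0,0,-1],[.093,.023,0],R0); rel([.5797,-.357,.003],r,p0,R0)
```

```text
[ 0.57860745 -0.35780401  0.15003363] 10.95 [-5.91174932e-01  1.59558197e-01  1.52572307e+00 -3.49196729e-04
  1.45683400e+00 -8.31918201e-01]
[0.5, 1.3, 147.0] [-0.0, -0.0, -0.1]
```

Emit:
play_rows([
  {"slide":[0,1,50],"rot":[0,0,0],"grip":0.7},
  {"slide":[0,1,95],"rot":[0,0,0],"grip":0.7},
  {"slide":[0,1,125],"rot":[0,0,0],"grip":0.7},
  {"slide":[0,1,142],"rot":[0,0,0],"grip":0.7},
  {"slide":[0,1,146],"rot":[0,0,0],"grip":0.7},
  {"slide":[0,1,147],"rot":[0,0,0],"grip":0.7},
  {"slide":[0,1,147],"rot":[0,0,0],"grip":0.1},
  {"slide":[0,1,147],"rot":[0,0,0],"grip":0.1},
  {"slide":[0,1,147],"rot":[0,0,0],"grip":0.1},
  {"slide":[0,1,147],"rot":[0,0,0],"grip":0.1},
  {"slide":[0,1,147],"rot":[0,0,0],"grip":0.1},
  {"slide":[0,1,147],"rot":[0,0,0],"grip":0.1},
], newtons=25)

```text
clock: 12.15
eef_pos: [0.5801, -0.3583, 0.0042]
tcp_rot: [1.938, 2.471, -0.001]
wrist_force: [-1.0, 0.7, 5.9]
opening: 0.0255
finger_force: 25.5
```

Run:
```python
from h import *
o,p0,R0=state(); print(p0,o['clock'],o['wrist_force'],o['opening'],o['finger_force'])
r=ori([0,0,-1],BR.apply([1,0,0]),R0)
rel(p0+[0,0,.13],R0,p0,R0)
rel(bw([-28,-68.5,150]),r,p0,R0)
rel(bw([-28,-68.5,47]),r,p0,R0); rel(bw([-28,68.5,47]),r,p0,R0)
```

```text
[ 0.58008953 -0.35828292  0.00419642] 12.15 [-1.01508239  0.68671301  5.88534075] 0.02545833146798407 25.48989236354828
[-0.2, 0.1, -130.0] [0.0, 0.0, 0.0]
[270.8, 146.4, -146.1] [-0.0, 0.1, -66.4]
[270.9, 146.3, -43.1] [-0.0, 0.1, -66.4]
[325.7, 20.8, -43.3] [-0.0, 0.1, -66.4]
```

Emit:
play_rows([
  {"slide":[0,0,-40],"rot":[0,0,0],"grip":0.1},
  {"slide":[0,0,-90],"rot":[0,0,0],"grip":0.1},
  {"slide":[0,0,-146],"rot":[0,0,0],"grip":0.1},
  {"slide":[271,146,-146],"rot":[0,0,-66.4],"grip":0.1},
  {"slide":[271,146,-146],"rot":[0,0,-66.4],"grip":0.1},
  {"slide":[271,146,-146],"rot":[0,0,-66.4],"grip":0.1},
  {"slide":[271,146,-146],"rot":[0,0,-66.4],"grip":0.1},
  {"slide":[271,146,-146],"rot":[0,0,-66.4],"grip":0.1},
  {"slide":[271,146,-146],"rot":[0,0,-66.4],"grip":0.1},
  {"slide":[271,146,-146],"rot":[0,0,-66.4],"grip":0.1},
  {"slide":[271,146,-146],"rot":[0,0,-66.4],"grip":0.1},
  {"slide":[271,146,-146],"rot":[0,0,-66.4],"grip":0.1},
  {"slide":[271,146,-146],"rot":[0,0,-66.4],"grip":0.1},
  {"slide":[271,146,-146],"rot":[0,0,-66.4],"grip":0.1},
  {"slide":[271,146,-146],"rot":[0,0,-66.4],"grip":0.1},
])

```text
clock: 13.65
eef_pos: [0.6567, -0.0603, 0.1485]
tcp_rot: [-0.272, -3.129, 0.0]
wrist_force: [0.8, 0.1, -0.3]
opening: 0.0252
finger_force: 24.9
```

Run:
```python
from h import *
a=snap('scene','s8.png'); b=snap('top','t8.png')
cv2.imwrite('pics/st8.png',np.hstack([cv2.resize(a[120:300,200:380,::-1],(400,400)),cv2.resize(b[110:250,180:320,::-1],(400,400))]))
o,p0,R0=state(); print(p0,wb(p0),o['clock'],o['wrist_force'],o['opening'],o['joint_pos'])
for c in('scene','top'): print(proj(c,bw([47,-68,50])),proj(c,bw([47,68,50])))
r=ori([0,0,-1],BR.apply([1,0,0]),R0); rel(bw([-28,-68.5,48]),r,p0,R0)
```

```text
[ 0.65668117 -0.06018134  0.14841543] [-28.09347626 -67.64032383 148.41543491] 13.75 [ 0.30115937  0.02372646 -0.25009193] 0.02552594199160542 [-1.29989100e-01  1.16486145e-01  1.57595603e+00 -1.82220791e-04
  1.45027019e+00 -1.52823519e+00]
[[286.93438273 217.10286846]] [[261.41085613 183.34510822]]
[[244.5651787  160.68254917]] [[238.02144368 197.62077138]]
[-1.0, 0.1, 100.4] [-0.0, -0.1, -0.1]
```

View pics/st8.png

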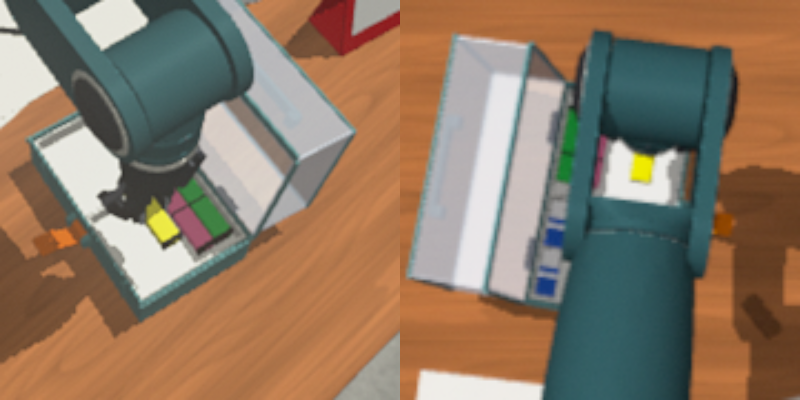

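Emit:
play_rows([
  {"slide":[-1,0,40],"rot":[0,0,0],"grip":0.1},
  {"slide":[-1,0,70],"rot":[0,0,0],"grip":0.1},
  {"slide":[-1,0,90],"rot":[0,0,0],"grip":0.1},
  {"slide":[-1,0,97],"rot":[0,0,0],"grip":0.1},
  {"slide":[-1,0,100],"rot":[0,0,0],"grip":0.1},
  {"slide":[-1,0,100],"rot":[0,0,0],"grip":0.1},
  {"slide":[-1,0,100],"rot":[0,0,0],"grip":0.1},
])

```text
clock: 14.45
eef_pos: [0.6582, -0.0601, 0.0498]
tcp_rot: [0.269, 3.13, -0.0]
wrist_force: [-0.6, 0.1, 1.4]
opening: 0.0247
finger_force: 24.8
```

Emit:
play_rows([
  {"slide":[0,0,1],"rot":[0,0,0],"grip":0.1},
  {"slide":[0,0,1],"rot":[0,0,0],"grip":0.1},
  {"slide":[0,0,1],"rot":[0,0,0],"grip":0.52},
  {"slide":[0,0,1],"rot":[0,0,0],"grip":0.52},
  {"slide":[0,0,1],"rot":[0,0,0],"grip":0.52},
  {"slide":[0,0,-15],"rot":[0,0,0],"grip":0.52},
  {"slide":[0,0,-60],"rot":[0,0,0],"grip":0.52},
  {"slide":[0,0,-110],"rot":[0,0,0],"grip":0.52},
  {"slide":[0,0,-140],"rot":[0,0,0],"grip":0.7},
])

```text
clock: 15.35
eef_pos: [0.6583, -0.0601, 0.1941]
tcp_rot: [0.268, 3.127, -0.001]
wrist_force: [0.1, -0.1, 0.1]
opening: 0.0575
finger_force: 0.0
```

Run:
```python
from h import *
o,p0,R0=state(); print(p0,o['clock'],o['wrist_force'],o['opening'])
e=np.array([.4415,-.314,.12]); ed=np.array([.0105,.0565,0]); r=ori([0,0,-1],[.0565,-.0105,0],R0)
rel(e,r,p0,R0); rel((p0+e)/2+[0,0,.03],r,p0,R0)
```

```text
[ 0.65834381 -0.06008752  0.19409265] 15.35 [ 0.09319629 -0.07193172  0.1198609 ] 0.05753978564716034
[170.7, -287.1, 73.5] [-0.2, 0.2, -89.3]
[85.2, -143.6, 6.8] [-0.2, 0.2, -89.3]
```

Emit:
play_rows([
  {"slide":[85,-144,0],"rot":[0,0,50],"grip":0.7},
  {"slide":[85,-144,0],"rot":[0,0,50],"grip":0.7},
  {"slide":[85,-144,0],"rot":[0,0,50],"grip":0.7},
  {"slide":[171,-287,40],"rot":[0,0,90.7],"grip":0.7},
  {"slide":[171,-287,73],"rot":[0,0,90.7],"grip":0.7},
  {"slide":[171,-287,73],"rot":[0,0,90.7],"grip":0.7},
  {"slide":[171,-287,73],"rot":[0,0,90.7],"grip":0.7},
  {"slide":[171,-287,73],"rot":[0,0,90.7],"grip":0.7},
  {"slide":[171,-287,73],"rot":[0,0,90.7],"grip":0.7},
  {"slide":[171,-287,73],"rot":[0,0,90.7],"grip":0.7},
  {"slide":[171,-287,73],"rot":[0,0,90.7],"grip":0.7},
  {"slide":[171,-287,73],"rot":[0,0,90.7],"grip":0.7},
  {"slide":[171,-287,73],"rot":[0,0,90.7],"grip":0.7},
  {"slide":[171,-287,73],"rot":[0,0,90.7],"grip":0.7},
  {"slide":[171,-287,73],"rot":[0,0,90.7],"grip":0.7},
])

```text
clock: 16.85
eef_pos: [0.4403, -0.3137, 0.1158]
tcp_rot: [-2.414, -2.01, 0.002]
wrist_force: [0.2, 0.2, 0.6]
opening: 0.0599
finger_force: 0.0
```

Run:
```python
from h import *
o,p0,R0=state(); print(p0,o['clock'],o['wrist_force'],o['opening'])
a=snap('scene','s9.png'); b=snap('top','t9.png')
cv2.imwrite('pics/st9.png',np.hstack([cv2.resize(a[110:310,110:310,::-1],(400,400)),cv2.resize(b[110:270,200:360,::-1],(400,400))]))
r=ori([0,0,-1],[.0565,-.0105,0],R0); rel([.4415,-.314,.003],r,p0,R0)
h=cv2.inRange(cv2.cvtColor(b,cv2.COLOR_RGB2HSV),(22,120,100),(35,255,255)); p=cv2.findNonZero(h).reshape(-1,2)
p=p[(p[:,0]<300)&(p[:,0]>200)]; 
h=cv2.inRange(cv2.cvtColor(a,cv2.COLOR_RGB2HSV),(22,120,100),(35,255,255)); q=cv2.findNonZero(h).reshape(-1,2); q=q[(q[:,0]>220)&(q[:,0]<320)]
print(p.mean(0),q.mean(0),wb(tri(q.mean(0),p.mean(0))[0]))
```

```text
[ 0.44033034 -0.31370609  0.11583494] 16.85 [0.22047774 0.22567157 0.61794116] 0.059898157770414254
[-0.0, 1.3, 112.8] [-0.1, 0.0, 0.1]
[265.16666667 163.43333333] [265.82022472 229.34082397] [-28.48829775 -69.41373857  57.04036247]
```

View pics/st9.png

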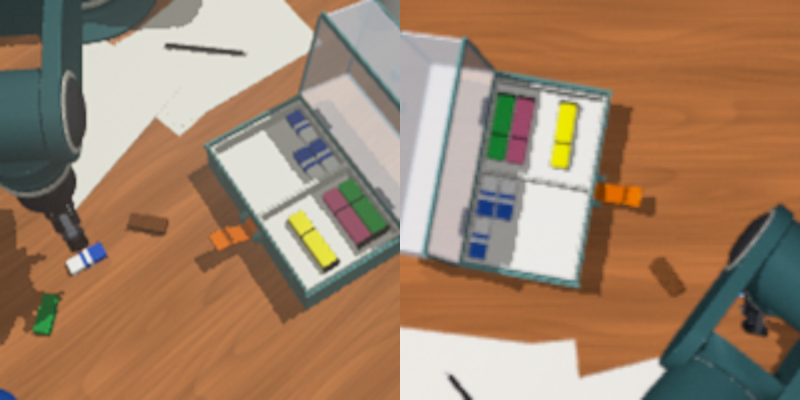

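The picture shows the yellow highlighter flat in the far tray, at right-half pixel (565,135), clear of the pink and green ones. The gripper is above the white/blue eraser at left-half pixel (85,258), with brown (148,223) and green (46,313) clear of it.

Emit:
play_rows([
  {"slide":[0,1,40],"rot":[0,0,0],"grip":0.6},
  {"slide":[0,1,75],"rot":[0,0,0],"grip":0.6},
  {"slide":[0,1,100],"rot":[0,0,0],"grip":0.6},
  {"slide":[0,1,110],"rot":[0,0,0],"grip":0.6},
  {"slide":[0,1,113],"rot":[0,0,0],"grip":0.6},
  {"slide":[0,1,113],"rot":[0,0,0],"grip":0.1},
  {"slide":[0,1,113],"rot":[0,0,0],"grip":0.1},
  {"slide":[0,1,113],"rot":[0,0,0],"grip":0.1},
  {"slide":[0,1,113],"rot":[0,0,0],"grip":0.1},
  {"slide":[0,1,113],"rot":[0,0,0],"grip":0.1},
  {"slide":[0,1,113],"rot":[0,0,0],"grip":0.1},
], newtons=25)

```text
clock: 18.05
eef_pos: [0.4419, -0.3145, 0.0042]
tcp_rot: [2.414, 2.008, -0.001]
wrist_force: [-0.3, 0.5, 7.5]
opening: 0.0224
finger_force: 26.0
```

Run:
```python
from h import *
o,p0,R0=state(); print(p0,o['clock'],o['wrist_force'],o['opening'],o['finger_force'])
r=ori([0,0,-1],BR.apply([0,1,0]),R0)
rel(bw([-30,68.5,150]),r,p0,R0); rel(bw([-30,68.5,48]),r,p0,R0)
```

```text
[ 0.44187014 -0.31445054  0.00418906] 18.05 [-0.33102207  0.45045836  7.48793091] 0.02242928384403073 26.004126369953156
[285.4, 28.9, -146.2] [0.1, 0.1, -0.7]
[285.5, 28.8, -44.2] [0.1, 0.1, -0.7]
```

Emit:
play_rows([
  {"slide":[0,0,-40],"rot":[0,0,0],"grip":0.1},
  {"slide":[0,0,-90],"rot":[0,0,0],"grip":0.1},
  {"slide":[30,3,-130],"rot":[0,0,0],"grip":0.1},
  {"slide":[75,8,-146],"rot":[0,0,-0.7],"grip":0.1},
  {"slide":[120,12,-146],"rot":[0,0,-0.7],"grip":0.1},
  {"slide":[285,29,-146],"rot":[0,0,-0.7],"grip":0.1},
  {"slide":[285,29,-146],"rot":[0,0,-0.7],"grip":0.1},
  {"slide":[285,29,-146],"rot":[0,0,-0.7],"grip":0.1},
  {"slide":[285,29,-146],"rot":[0,0,-0.7],"grip":0.1},
  {"slide":[285,29,-146],"rot":[0,0,-0.7],"grip":0.1},
  {"slide":[285,29,-110],"rot":[0,0,-0.7],"grip":0.1},
  {"slide":[285,29,-75],"rot":[0,0,-0.7],"grip":0.1},
  {"slide":[285,29,-55],"rot":[0,0,-0.7],"grip":0.1},
  {"slide":[285,29,-46],"rot":[0,0,-0.7],"grip":0.1},
  {"slide":[285,29,-44],"rot":[0,0,-0.7],"grip":0.1},
  {"slide":[285,29,-43],"rot":[0,0,-0.7],"grip":0.1},
  {"slide":[285,29,-43],"rot":[0,0,-0.7],"grip":0.1},
])

```text
clock: 19.75
eef_pos: [0.5221, -0.0395, 0.0465]
tcp_rot: [2.403, 2.023, -0.0]
wrist_force: [-0.7, 0.0, 0.1]
opening: 0.0219
finger_force: 26.0
```

Emit:
play_rows([
  {"slide":[0,0,0],"rot":[0,0,0],"grip":0.6},
  {"slide":[0,0,0],"rot":[0,0,0],"grip":0.6},
  {"slide":[0,0,0],"rot":[0,0,0],"grip":0.6},
  {"slide":[0,0,-20],"rot":[0,0,0],"grip":0.6},
  {"slide":[0,0,-60],"rot":[0,0,0],"grip":0.6},
  {"slide":[0,0,-110],"rot":[0,0,0],"grip":0.6},
  {"slide":[-50,0,-140],"rot":[0,0,0],"grip":0.6},
  {"slide":[-100,0,-140],"rot":[0,0,0],"grip":0.6},
  {"slide":[-150,0,-140],"rot":[0,0,0],"grip":0.6},
  {"slide":[-200,0,-140],"rot":[0,0,0],"grip":0.6},
  {"slide":[-200,0,-140],"rot":[0,0,0],"grip":0.6},
  {"slide":[-200,0,-140],"rot":[0,0,0],"grip":0.6},
])

```text
clock: 20.95
eef_pos: [0.4874, -0.2372, 0.1854]
tcp_rot: [-2.405, -2.02, 0.002]
wrist_force: [-0.3, 0.2, -0.5]
opening: 0.0514
finger_force: 0.0
```

Run:
```python
from h import *
o,p0,R0=state(); print(p0,o['clock'],o['wrist_force'],o['opening'])
a=snap('scene','s10.png'); b=snap('top','t10.png')
cv2.imwrite('pics/st10.png',np.hstack([cv2.resize(a[60:310,110:360,::-1],(400,400)),cv2.resize(b[100:280,90:310,::-1],(400,327))[:327] if 0 else cv2.resize(b[100:300,110:310,::-1],(400,400))]))
```

```text
[ 0.48738281 -0.23715989  0.18539467] 20.95 [-0.28008319  0.20220315 -0.4640602 ] 0.05137727287262857
```

View pics/st10.png

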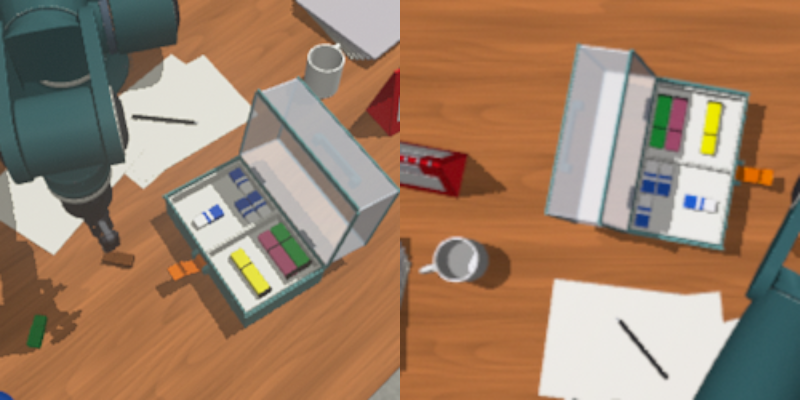

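The picture shows the eraser flat on the near tray's floor at right-half pixel (700,203), the highlighter in the far tray at (711,127), and the lid open. The gripper touches nothing, so I hand in.

```bash
python3 -c "
from rig import manip
print(manip.finish_job())"
```

```text
the job is handed in; nothing more can be done
None
```

I handed the job in at about 21 s of the 72 s; no verdict was returned. In the last pictures the latch is down, the lid stands open by itself, the yellow highlighter and the eraser lie flat on the bare floors of their own trays, and I saw no sign that the pot, calendar or mug was disturbed.

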